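# Load swatch plates in the curing tray and start the lamp

### The job

Lay every swatch plate on the table flat in the aluminium curing tray, turning the plates so that they all fit side by side with none resting on another or on the rim; then push the loaded tray along the table, without lifting it, so that it sits centred and square inside the white outline on the dark pad beside the curing lamp. Then slide the orange child-lock tab fully aside, press the green start button fully down and let it come back up, and slide the tab fully back over the button; leave the plates lying flat in the tray, the tray on its pad, and the caddy and bottles where they are.

Things in the scene. Friction and masses are not known exactly. Their poses are not given: they have to be found in the camera images.
- tray: Loose aluminium tray, 0.4 kg empty. Origin: underside, below the centre of the inside (128 mm along x, 170 mm along y). Floor 4 mm thick; walls 14 mm high, 4 mm thick, outer faces at x = +-68 and y = -89 mm. The black end wall on +y, for pushing, is 30 mm high, 8 mm thick, 136 mm wide, outer face at y = +93 mm. Its -y end points roughly towards the lamp.
- tray_in (a point): Centre of the tray's inner floor, 4 mm above its underside; axes as the tray's. One way to fit all (tray x, y of the plate's grip bar in mm, turn from the tray's axes): pink L (-42,-63) 0; mint L (42,-21) half a turn; lilac J (0,21) 0; cream (21,63) 0: gaps 5 mm between plates, 3.5 mm at the walls.
- ell_pink_grip (a point): Pink L-shaped flat swatch plate, 8 mm thick, 80 g. In plan, from this point, it covers x -18.5 to 60.5, y -18.5 to 18.5 and x -18.5 to 18.5, y 18.5 to 60.5 mm. White grip bar on top: 14 mm thick along x, 30 mm along y, top 38 mm above the underside. This point: on the bar's axis, 19 mm above the underside; z up. May be absent.
- ell_mint_grip (a point): Mint green L-shaped flat swatch plate, 8 mm thick, 80 g. Same shape as the pink one. In plan, from this point, it covers x -18.5 to 60.5, y -18.5 to 18.5 and x -18.5 to 18.5, y 18.5 to 60.5 mm. White grip bar on top: 14 mm thick along x, 30 mm along y, top 38 mm above the underside. This point: on the bar's axis, 19 mm above the underside; z up. May be absent.
- jay_lilac_grip (a point): Lilac J-shaped flat swatch plate, 8 mm thick, 80 g. In plan, from this point, it covers x -60.5 to 60.5, y -18.5 to 18.5 and x -60.5 to -23.5, y 18.5 to 60.5 mm. White grip bar on top: 14 mm thick along x, 30 mm along y, top 38 mm above the underside. This point: on the bar's axis, 19 mm above the underside; z up. May be absent.
- bar_cream_grip (a point): Cream rectangular flat swatch plate, 8 mm thick, 80 g. 79 mm along x, 37 mm along y, this point at its centre. White grip bar on top: 14 mm thick along x, 30 mm along y, top 38 mm above the underside. This point: on the bar's axis, 19 mm above the underside; z up. May be absent.
- pad_mark (a point): Centre, at table height, of the dark pad (186 x 236 mm, flush with the table) beside the fixed white lamp; a white outline, 170 mm along x by 220 mm along y, marks the tray's place: tray origin on this point, tray y along this y. On the -y side the lamp's housing (220 mm along x, 85 mm high, 113 mm at its far edge) begins 115 mm from this point.
- lock_tab (a joint): Child-lock tab's travel along the lamp's +x (away from the robot, parallel to pad_mark's x): 0 m = locked, covering the button; 0.05 m = fully aside. It stays where it is left; friction about 1.2 N.
- tab_grip (a point): Centre of the upright rib on the orange child-lock tab on the lamp's top. Rib: 12 mm thick along x (the sliding direction), 34 mm along y, from 14 mm below to 14 mm above this point; it stands on the tab's plate, 46 x 52 mm, which hides the button when locked.
- start_button (a joint): Travel of the green start button: 0 = up, 0.005 m = fully down; a spring (about 4 N when fully down) brings it up again.
- button_top (a point): Centre of the top of the green round start button, 30 mm across, 8 mm above the lamp's deck (93 mm above the table), beneath the tab's plate when locked; pressed straight down.
- caddy: Bystander: charcoal open caddy with polish bottles, 110 x 180 x 100 mm, 1.2 kg, origin under its centre. Leave alone.
- polish: Bystander: red polish bottle, 40 mm across, 85 mm high, origin under its centre. Leave alone.
- lotion: Bystander: clear lotion bottle, 52 mm across, 150 mm high, origin under its centre. Leave alone.
Things that resemble listed ones, but are neither listed nor needed, are in the scene too. Leave any yellow look-alike of the part that bears jay_lilac_grip alone.

How it is judged:
On the way, in this order (a step that is already met when the one before it is completed fails the run):
1. every plate lies flat in the tray (x of ell_pink_grip in the frame of tray between -0.064 and 0.064 m and y of ell_pink_grip in the frame of tray between -0.085 and 0.085 m and z of ell_pink_grip in the frame of tray between 0.018 and 0.0265 m and angle between each of ell_pink_grip, ell_mint_grip, jay_lilac_grip, bar_cream_grip's own z axis and vertical below 0.06 rad and x of ell_mint_grip in the frame of tray between -0.064 and 0.064 m and y of ell_mint_grip in the frame of tray between -0.085 and 0.085 m and z of ell_mint_grip in the frame of tray between 0.018 and 0.0265 m and x of jay_lilac_grip in the frame of tray between -0.064 and 0.064 m and y of jay_lilac_grip in the frame of tray between -0.085 and 0.085 m and z of jay_lilac_grip in the frame of tray between 0.018 and 0.0265 m and x of bar_cream_grip in the frame of tray between -0.064 and 0.064 m and y of bar_cream_grip in the frame of tray between -0.085 and 0.085 m and z of bar_cream_grip in the frame of tray between 0.018 and 0.0265 m), for 0.2 s.
2. the loaded tray stands centred and square on the pad (horizontal distance between tray and pad_mark below 0.022 m and angle between the y axis of tray and the y axis of pad_mark, either way round below 0.16 rad and linear speed of tray below 0.02 m/s), for 0.2 s.
3. the lock tab is slid fully aside (value of joint lock_tab above 0.042 m), for 0.1 s.
4. the start button is pressed down (value of joint start_button above 0.0038 m), for 0.05 s.
5. the button is up and the tab is slid back over it (value of joint lock_tab below 0.007 m and value of joint start_button below 0.0015 m), for 0.1 s.
At the end, for the whole second after the job is handed in: Each plate lies flat on the tray floor (within 3.5 mm in height, 0.06 rad) inside its walls; tray origin within 22 mm of the pad centre, y axis within 0.16 rad of the pad's; tab back within 7 mm of locked; button up; tray at rest (all of step 1 and all of step 2 and all of step 5); the robot touches nothing.
It fails at once if the tray is lifted off the table (height (world z) of tray above 0.02 m).
It fails at once if the caddy or a bottle is disturbed (distance of any of caddy, polish, lotion from where it was at the start of the episode above 0.03 m).
Of ell_pink, ell_mint, jay_lilac, bar_cream only 2 to 4 are there at a start; the rules pass over those that are not, and their reading is None.
At some moment in a run one of ell_pink, ell_mint, jay_lilac, bar_cream may be knocked a few centimetres aside while the robot is not near it.
Once in a run the grip may slacken for a moment while it holds something.
It also fails if it takes over 210 s, if anything falls off the work surface, if the arm or the gripper's body presses on something with over 40 N, if the wrist force passes 120 N, or if a joint passes its speed limit or range.

### The arm

A 7-joint arm with a two-finger parallel gripper is mounted at the origin on the work surface. World frame = base frame: x ahead of the robot, y to its left, z up, the work surface at z = 0. Lengths are in m, angles in rad, forces in N, time in s.
With the tool pointing down it reaches from about 0.4 to 0.85 m from the base axis. Payload 4.4 kg.
Tool frame: the origin (TCP) lies on the centre line of the jaws, within the pads' length; the fingertips stand manip.finger_overhang ahead of it and the grasp point (between the pads) lies 5 mm behind it (manip.finger_overhang is the distance from the TCP to the fingertips, in m); z points along the fingers, y is the direction in which the jaws open and shut (so a half turn about z gives the same grasp; the last joint's range is limited). The gripper opens to 94 mm and grips with 3 to 60 N. Pads are 16 mm wide; open, the fingers measure 119 mm over their backs; the gripper's body (75 mm by 177 mm) begins 78 mm behind the grasp point.
Start: joints at [-1.379, 0.628, 0.038, 1.517, -0.027, 0.996, -0.02], TCP at [0.166, 0.629, 0.219] pointing down, gripper open.
Joint ranges: [-3.06, 3.06], [-0.37, 2.12], [-1.25, 1.32], [0.18, 2.47], [-1.1, 4.24], [0.23, 1.98], [-2.94, 2.94]. Speed limits (rad/s): [2.57, 2.57, 3.14, 3.14, 3.14, 3.14, 3.14].

### API

Orientations are given as a unit quaternion [x, y, z, w].
In Python, from rig import manip, vision gives the robot as it stands. Calls block until the motion is done:
- manip.move_to(position, orientation): joint-space move of the TCP to a pose.
- manip.servo_line(position, feed=0.15, attitude=None): straight line of the TCP; attitude=None keeps the orientation; feed is the mean speed in m/s.
- manip.move_joints(angles): joint-space move.
- manip.open_jaws() and manip.gripper_close(): open the fingers fully, or close them until they stop; the grip force is fixed at half the most.
- manip.dwell(seconds).
- manip.inverse_kinematics(position, orientation): joint angles nearest the present ones, or None.
- vision.capture(name): name is "side" or "top"; returns (picture, depth): 400x640x3 uint8, blue, green, red; 400x640 float32, m along the optical axis (not along the pixel's ray), 0 where there is no reading.
- vision.camera_model(name): a dict with "vertical_fov" (degrees; the focal length in pixels is half the picture's height over the tangent of half this angle, whatever the lens; pixels are square), "cx", "cy" (the principal point, pixels), "distortion" ([k1, k2, p1, p2, k3] as OpenCV has them; the pictures are not rectified), "eye" and "attitude" of the camera in the world. Camera axes: x right, y down, z forward; pixel columns grow to the right and rows downward; lengths in m; the calibration is good to about 2 mm. A picture is of the moment at which its call begins. camera_model takes no time and is no camera call.
A pose or a line that the arm cannot do raises manip.IKError and nothing moves.
- manip.job_done(): hands the job in, once; it reports no verdict.
Trained networks look in the newest picture that a camera, given by its name, has taken for a name from the list of things; names that differ only in an ending like _2 or _b are one class to them, and where a whole thing is asked for, a point or a joint stands for the part that bears it (a point fixed in the world has none). Each returns a list of dicts, best first, with "p" (0 to 1); they miss things now and then, are a little off and sometimes report something else, mostly with a low value. They report only what shows in the picture. A call takes as long as a camera call. They do not tell look-alikes from the thing itself.
- vision.search_frame(name, camera): "bbox" ([left, top, right, bottom] in pixels, round what is visible of it).
- vision.cut_out(name, camera): "pixels" (400x640 bool, what is visible of it) and "bbox" ([left, top, right, bottom] in pixels, round what is visible of it).
Readings, each from a call of its own:
- manip.get_t(): time.
- manip.get_qpos(): joint angles.
- manip.get_qd(): joint speeds.
- manip.get_tau(): joint torques, N m.
- manip.get_ee_pos(): TCP position.
- manip.get_orientation(): TCP orientation.
- manip.get_contact_force(): force on the tool from outside, world axes, zero at the start.
- manip.get_ft_torque(): the same for the moment, N m.
- manip.get_finger_gap(): finger opening in m.
Only numpy, scipy, OpenCV 4.12 (cv2) and the standard library are available. Lean on these libraries where they do the work, as an engineer would, in place of code of your own. Each camera call takes 0.05 s, during which the arm holds its last target.

## Working session

There is one attempt and no reset: what is moved stays moved. The work goes in short steps, each a Python script; the robot and the scene stay as the last script left them, time stands still between calls to the robot, and variables do not carry over. Pictures are saved under pics/ and viewed, and the job is handed in when it is done.

```bash
ls; mkdir -p pics; python3 - <<'E'
from rig import manip, vision
import cv2,numpy as np
for c in ("side","top"):
    im,d=vision.capture(c); cv2.imwrite(f"pics/{c}0.png",im); np.save(f"pics/{c}0.npy",d)
    print(c,vision.camera_model(c))
print(manip.get_t(),manip.finger_overhang,manip.get_orientation())
E
```

```text
pics
side {'vertical_fov': 44.176869710336696, 'cx': 314.62675745036233, 'cy': 199.80043648930467, 'distortion': array([-0.15769226,  0.        ,  0.        ,  0.        ,  0.        ]), 'eye': array([ 0.2675898 , -1.04184006,  0.86888634]), 'attitude': array([ 0.88113246, -0.14136689,  0.06504475, -0.44653126])}
top {'vertical_fov': 54.19687867924537, 'cx': 317.5550014878487, 'cy': 202.7566364924567, 'distortion': array([-0.02974139,  0.        ,  0.        ,  0.        ,  0.        ]), 'eye': array([ 0.36640225, -0.04718383,  1.06806941]), 'attitude': array([-0.68344249,  0.72190082, -0.07740033,  0.07599187])}
0.1 0.014 [ 1.28547327e-01  9.91703036e-01 -8.14601223e-04 -9.83578163e-05]
```

View pics/top0.png

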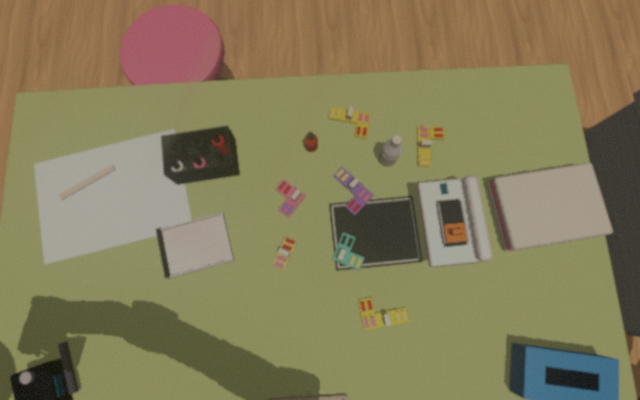

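View pics/side0.png

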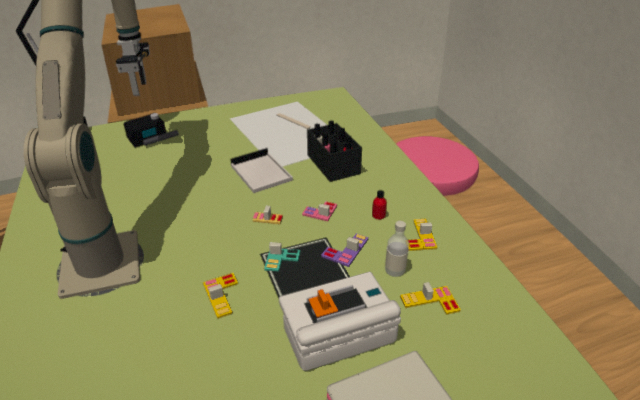

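```bash
cat > h.py <<'E'
from rig import manip, vision
import cv2,numpy as np
from scipy.spatial.transform import Rotation as R
from scipy.optimize import minimize
CM={}
for c in ("side","top"):
    m=vision.camera_model(c); f=200/np.tan(np.radians(m["vertical_fov"])/2)
    CM[c]=dict(K=np.array([[f,0,m["cx"]],[0,f,m["cy"]],[0,0,1.]]),D=np.array(m["distortion"],float),R=R.from_quat(m["attitude"]).as_matrix(),eye=np.array(m["eye"]))
def proj(c,P):
    m=CM[c]; Pc=(np.asarray(P,float).reshape(-1,3)-m["eye"])@m["R"]
    return cv2.projectPoints(Pc,np.zeros(3),np.zeros(3),m["K"],m["D"])[0].reshape(-1,2)
def onplane(c,uv,z):
    m=CM[c]; n=cv2.undistortPoints(np.asarray(uv,float).reshape(-1,1,2),m["K"],m["D"]).reshape(-1,2)
    r=np.c_[n,np.ones(len(n))]@m["R"].T
    return m["eye"]+r*((z-m["eye"][2])/r[:,2])[:,None]
def box(x0,x1,y0,y1,z0,z1): return np.array([[x,y,z] for x in(x0,x1) for y in(y0,y1) for z in(z0,z1)])/1e3
B=box(-7,7,-15,15,8,38)
L=[box(-18.5,60.5,-18.5,18.5,0,8),box(-18.5,18.5,18.5,60.5,0,8),B]
J=[box(-60.5,60.5,-18.5,18.5,0,8),box(-60.5,-23.5,18.5,60.5,0,8),B]
C=[box(-39.5,39.5,-18.5,18.5,0,8),B]
T=[box(-68,68,-89,85,0,14),box(-68,68,85,93,0,30)]
PADB=[box(-93,93,-118,118,0,.01)]
SH=dict(ell_pink_grip=L,ell_mint_grip=L,jay_lilac_grip=J,bar_cream_grip=C,tray=T)
NAMES=list(SH)
S=4
def place(boxes,p,z0=0.):
    c,s=np.cos(p[2]),np.sin(p[2]); M=np.array([[c,-s,0],[s,c,0],[0,0,1]])
    return [b@M.T+[p[0],p[1],z0] for b in boxes]
def render(cam,boxes,p,z0,roi):
    x0,y0,x1,y1=roi; im=np.zeros(((y1-y0)*S,(x1-x0)*S),np.uint8)
    for b in place(boxes,p,z0):
        q=(proj(cam,b)+.5-[x0,y0])*S-.5
        h=cv2.convexHull(np.round(q*16).astype(np.int32)); cv2.fillConvexPoly(im,h,255,shift=4)
    return cv2.resize(im,(x1-x0,y1-y0),interpolation=cv2.INTER_AREA)/255.
def fit(boxes,masks,p0s,z0=0.):
    """masks: {cam:boolmask}"""
    rois={}
    for c,m in masks.items():
        ys,xs=np.nonzero(m); rois[c]=(max(xs.min()-25,0),max(ys.min()-25,0),min(xs.max()+25,640),min(ys.max()+25,400))
    def cost(q):
        p=q/np.array([1000,1000,100.]); e=0
        for c,m in masks.items():
            r=rois[c]; mm=m[r[1]:r[3],r[0]:r[2]].astype(float); e+=np.abs(render(c,boxes,p,z0,r)-mm).sum()/mm.sum()
        return e/len(masks)
    best=None
    for p0 in p0s:
        q0=np.array(p0)*[1000,1000,100.]
        res=minimize(cost,q0,method="Nelder-Mead",options=dict(initial_simplex=q0+np.array([[0,0,0],[8,0,0],[0,8,0],[0,0,25]]),xatol=.05,fatol=1e-4,maxiter=150))
        if best is None or res.fun<best.fun: best=res
    return best.x/[1000,1000,100.],best.fun
def masks(name,cams=("top","side")):
    return {c:vision.cut_out(name,c) for c in cams}
def overlay(im,cam,boxes,p,z0=0,col=(0,0,255)):
    for b in place(boxes,p,z0):
        q=proj(cam,b)
        h=cv2.convexHull(q.astype(np.float32)); cv2.polylines(im,[np.round(h*16).astype(np.int32)],True,col,1,shift=4)
E
python3 - <<'E'
from h import *
ims={c:vision.capture(c)[0] for c in("top","side")}
import pickle
out={};fits={}
for n in NAMES+["lock_tab","start_button","caddy","polish","lotion"]:
    out[n]={}
    for c in("top","side"):
        r=vision.cut_out(n,c); out[n][c]=r
        print(n,c,[(round(a["p"],2),[int(v) for v in a["bbox"]],int(a["pixels"].sum())) for a in r[:4]])
pickle.dump((ims,out),open("m0.pkl","wb"))
E
```

```text
ell_pink_grip top [(0.77, [275, 175, 304, 217], 572)]
ell_pink_grip side [(0.67, [304, 201, 336, 219], 444), (0.58, [264, 244, 299, 272], 598)]
ell_mint_grip top [(0.72, [443, 225, 467, 241], 366)]
ell_mint_grip side [(0.8, [262, 244, 297, 270], 573), (0.66, [261, 237, 404, 370], 11030)]
jay_lilac_grip top [(0.96, [328, 105, 372, 140], 729), (0.76, [358, 297, 410, 327], 871), (0.6, [333, 166, 369, 214], 752), (0.55, [415, 127, 444, 163], 709)]
jay_lilac_grip side [(0.92, [398, 280, 459, 311], 1064), (0.75, [321, 232, 368, 264], 694), (0.75, [406, 225, 436, 249], 575), (0.56, [200, 272, 239, 317], 838)]
bar_cream_grip top [(0.82, [270, 238, 296, 264], 383)]
bar_cream_grip side [(0.86, [251, 202, 283, 223], 350)]
tray top [(0.57, [157, 210, 235, 276], 3535), (0.23, [442, 222, 466, 238], 365)]
tray side [(0.66, [228, 146, 293, 193], 1623), (0.41, [262, 236, 402, 369], 10704)]
lock_tab top [(0.85, [443, 223, 468, 240], 388)]
lock_tab side [(0.98, [309, 291, 334, 319], 476)]
start_button top [(0.28, [443, 224, 466, 245], 367)]
start_button side [(0.26, [258, 235, 402, 371], 10951)]
caddy top [(0.96, [158, 125, 242, 184], 3721)]
caddy side [(0.6, [307, 122, 362, 181], 2482), (0.29, [259, 236, 402, 370], 10935)]
polish top [(0.81, [302, 131, 317, 153], 221)]
polish side [(0.7, [372, 190, 384, 220], 322)]
lotion top [(0.77, [378, 136, 402, 169], 523), (0.49, [272, 237, 295, 269], 383), (0.41, [154, 212, 231, 276], 3489)]
lotion side [(0.68, [381, 220, 407, 275], 984)]
```

```bash
python3 - <<'E'
import pickle,cv2,numpy as np
ims,out=pickle.load(open("m0.pkl","rb"))
a=cv2.resize(ims["top"][160:280,265:465],None,fx=4,fy=4,interpolation=cv2.INTER_CUBIC)
cv2.imwrite("pics/tc.png",a)
b=cv2.resize(ims["side"][185:345,225:425],None,fx=3.7,fy=3.7,interpolation=cv2.INTER_CUBIC)
cv2.imwrite("pics/sc.png",b)
E
```

```text
(no output)
```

View pics/tc.png

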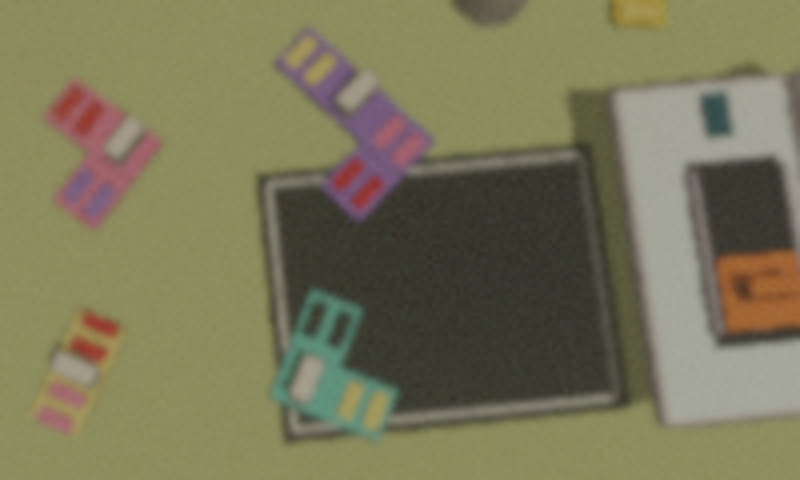

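View pics/sc.png

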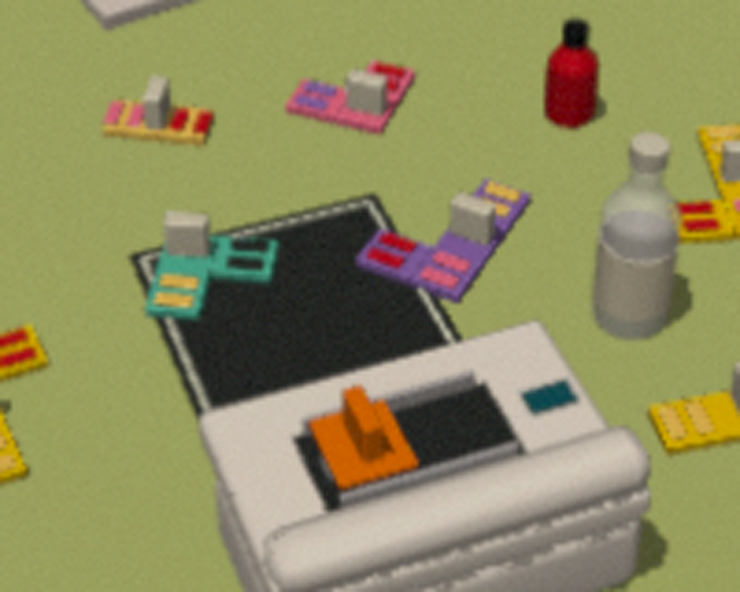

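```bash
cat > f0.py <<'E'
from h import *
import pickle
ims,out=pickle.load(open("m0.pkl","rb"))
hsv=cv2.cvtColor(ims["top"],cv2.COLOR_BGR2HSV)
roi=np.zeros((400,640),bool); roi[225:275,325:372]=1
m=(cv2.inRange(hsv,(65,60,60),(95,255,255))>0)&roi
ys,xs=np.nonzero(m);
print("mint col",xs.min(),ys.min(),xs.max(),ys.max(),m.sum())
pick=dict(ell_pink_grip=(0,0),ell_mint_grip=(None,0),jay_lilac_grip=(2,1),bar_cream_grip=(0,0),tray=(0,0))
P={}
for n in NAMES:
    M={}
    t,s=pick[n]
    if t is not None: M["top"]=out[n]["top"][t]["pixels"]
    M["side"]=out[n]["side"][s]["pixels"]
    c="top" if "top" in M else "side"
    ys,xs=np.nonzero(M[c]); c0=onplane(c,[[xs.mean(),ys.mean()]],0.008)[0]
    ks=[1.66+i*.0 for i in(0,)] if n=="tray" else np.arange(8)*np.pi/4
    res={}
    for k in (["both"]+list(M)):
        mm=M if k=="both" else {k:M[k]}
        st=[(c0[0],c0[1],a) for a in (ks if k=="both" else [P[n][2]])] if n!="tray" else [(c0[0],c0[1],.1),(c0[0],c0[1],-.1)]
        p,e=fit(SH[n],mm,st)
        if k=="both": P[n]=p
        print(n,k,np.round(p,4),round(e,3))
    for cc in ims: overlay(ims[cc],cc,SH[n],P[n])
np.save("P0.npy",P,allow_pickle=True)
cv2.imwrite("pics/tf.png",cv2.resize(ims["top"][150:290,150:400],None,fx=3.2,fy=3.2,interpolation=cv2.INTER_CUBIC))
cv2.imwrite("pics/sf.png",cv2.resize(ims["side"][130:280,220:380],None,fx=4,fy=4,interpolation=cv2.INTER_CUBIC))
E
time python3 f0.py
```

```text
mint col 333 232 364 267 357
ell_pink_grip both [0.6216 0.0032 0.8575] 0.078
ell_pink_grip top [0.6231 0.0035 0.8586] 0.073
ell_pink_grip side [0.6205 0.0032 0.8605] 0.067
ell_mint_grip both [ 0.4513 -0.1104  4.2807] 0.119
ell_mint_grip side [ 0.4507 -0.1105  4.2844] 0.12
jay_lilac_grip both [ 0.6467 -0.1576  0.7365] 0.09
jay_lilac_grip top [ 0.6468 -0.1576  0.7368] 0.086
jay_lilac_grip side [ 0.6453 -0.158   0.7524] 0.083
bar_cream_grip both [0.4665 0.0431 2.654 ] 0.111
bar_cream_grip top [0.4678 0.0422 2.6975] 0.1
bar_cream_grip side [0.4658 0.044  2.6135] 0.084
tray both [0.5022 0.2813 0.2143] 0.042
tray top [0.5031 0.2812 0.2178] 0.026
tray side [0.5005 0.2827 0.1904] 0.05
real	0m6.726s
user	0m6.602s
sys	0m0.284s
```

View pics/tf.png

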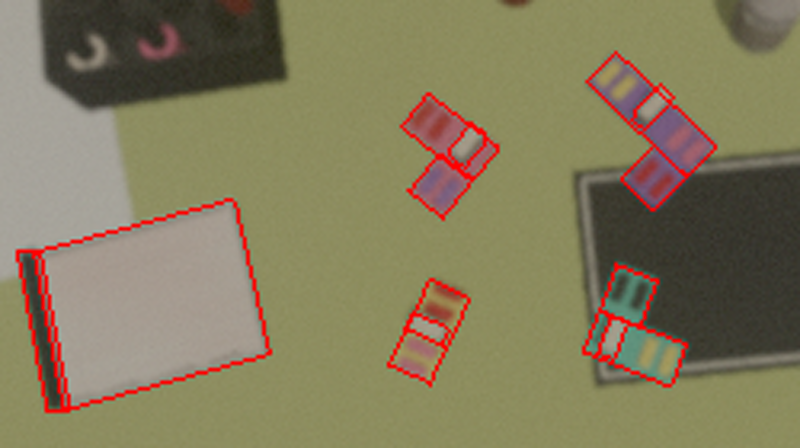

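View pics/sf.png

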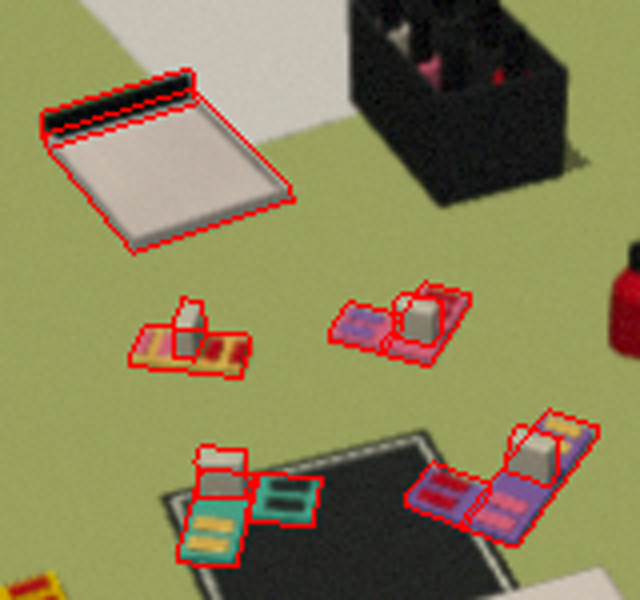

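```bash
cat >> h.py <<'E'
LAY=dict(ell_pink_grip=(-.042,-.063,0),ell_mint_grip=(.042,-.021,np.pi),jay_lilac_grip=(0,.021,0),bar_cream_grip=(.021,.063,0))
def quat(a):
    y=np.array([np.cos(a),np.sin(a),0]); z=np.array([0,0,-1.]); return R.from_matrix(np.c_[np.cross(y,z),y,z]).as_quat()
def comp(t,l):
    c,s=np.cos(t[2]),np.sin(t[2]); return np.array([t[0]+c*l[0]-s*l[1],t[1]+s*l[0]+c*l[1],t[2]+l[2]])
def inv(t,g):
    c,s=np.cos(t[2]),np.sin(t[2]); d=np.array(g[:2])-t[:2]; return np.array([c*d[0]+s*d[1],-s*d[0]+c*d[1],(g[2]-t[2]+np.pi)%(2*np.pi)-np.pi])
HC=dict(ell_pink_grip=((165,179),60),ell_mint_grip=((72,88),60),jay_lilac_grip=((120,155),50),bar_cream_grip=((12,30),60))
def snap(): return {c:vision.capture(c) for c in("top","side")}
E
python3 - <<'E'
from h import *
P=np.load("P0.npy",allow_pickle=True).item(); T0=P["tray"]
for n in LAY:
    g=comp(T0,LAY[n])
    for k in(0,1):
        r=[]
        for p in(P[n],g):
            for z in(.03,.2):
                q=manip.inverse_kinematics([p[0],p[1],z],quat(p[2]+k*np.pi)); r.append(None if q is None else round(float(q[6]),2))
        print(n,k,r,np.round(g,3))
for n,px in dict(cad=[[242,180],[165,184],[160,130],[236,128]],lot=[[390,160]],pol=[[311,148]]).items(): print(n,np.round(onplane("top",px,0.05 if n!="cad" else .1)[:,:2],3).tolist())
pc=np.array([(258,172),(590,145),(625,403),(285,440)])/4+[265,160]
print(np.round(onplane("top",pc,0)[:,:2],3).tolist())
E
```

```text
ell_pink_grip 0 [0.89, 0.97, 0.07, -0.02] [0.475 0.211 0.214]
ell_pink_grip 1 [-1.42, -1.57, 2.26, 2.57] [0.475 0.211 0.214]
ell_mint_grip 0 [-0.78, -0.97, 2.33, 2.53] [0.548 0.27  3.356]
ell_mint_grip 1 [1.13, 1.58, -0.05, -0.07] [0.548 0.27  3.356]
jay_lilac_grip 0 [0.99, 1.18, -0.14, -0.16] [0.498 0.302 0.214]
jay_lilac_grip 1 [-1.38, -1.49, 2.22, 2.44] [0.498 0.302 0.214]
bar_cream_grip 0 [1.97, 2.38, -0.22, -0.22] [0.509 0.347 0.214]
bar_cream_grip 1 [-0.13, -0.25, 2.2, 2.39] [0.509 0.347 0.214]
cad [[0.651, 0.136], [0.651, 0.335], [0.802, 0.354], [0.795, 0.15]]
lot [[0.7, -0.26]]
pol [[0.746, -0.046]]
[[0.6, -0.089], [0.606, -0.323], [0.426, -0.328], [0.414, -0.096]]
```

```bash
cat >> h.py <<'E'
def pickmask(n,cam,im):
    hsv=cv2.cvtColor(im,cv2.COLOR_BGR2HSV); (a,b),s=HC[n]; best=None
    col=cv2.inRange(hsv,(a,s,50),(b,255,255))>0
    for r in vision.cut_out(n,cam):
        m=r["pixels"]; f=(m&col).sum()/max(m.sum(),1)
        if m.sum()<2500 and f>.3 and (best is None or f>best[0]): best=(f,m)
    return best and best[1]
def locate(n,near=None,z0=0.,S=None,verbose=1):
    S=S or snap(); M={}
    for c in S:
        m=pickmask(n,c,S[c][0])
        if m is not None: M[c]=m
    if not M: return None,1,S
    if near is not None: st=[near]
    else: st=[]
    c="top" if "top" in M else "side"
    ys,xs=np.nonzero(M[c]); c0=onplane(c,[[xs.mean(),ys.mean()]],z0+.008)[0]
    st+=[(c0[0],c0[1],a) for a in np.arange(8)*np.pi/4]
    p,e=fit(SH[n],M,st,z0)
    if verbose: print(n,list(M),np.round(p,4),round(e,3))
    return p,e,S
def loctray(k=3):
    ps=[]
    for i in range(k):
        S=snap(); M={}
        for c in S:
            r=[x for x in vision.cut_out("tray",c) if 1200<x["pixels"].sum()<6000]
            if r: M[c]=r[0]["pixels"]
        if not M: continue
        c="top" if "top" in M else "side"
        ys,xs=np.nonzero(M[c]); c0=onplane(c,[[xs.mean(),ys.mean()]],0.008)[0]
        p,e=fit(SH["tray"],M,[(c0[0],c0[1],.2),(c0[0],c0[1],0)]); ps.append(p); print("tray",list(M),np.round(p,4),round(e,3))
    return np.median(ps,0),S
HT=.028; HOV=.20
def pos(p,z): return [float(p[0]),float(p[1]),float(z)]
def pick(p,k):
    q=quat(p[2]+k*np.pi)
    manip.move_to(pos(p,HOV),q); manip.servo_line(pos(p,.06),feed=.25); manip.servo_line(pos(p,HT),feed=.1)
    manip.gripper_close(); g=manip.get_finger_gap()
    manip.servo_line(pos(p,HOV),feed=.25)
    g2=manip.get_finger_gap(); print("gap",round(g,4),round(g2,4),"t",round(manip.get_t(),1)); return g2
def put(g,k):
    q=quat(g[2]+k*np.pi)
    manip.move_to(pos(g,HOV),q); print("gap over",round(manip.get_finger_gap(),4))
    if manip.get_finger_gap()<.010: return False
    manip.servo_line(pos(g,.06),feed=.25); manip.servo_line(pos(g,HT+.0048),feed=.06)
    print("F",np.round(manip.get_contact_force(),1),np.round(manip.get_ee_pos(),4))
    manip.open_jaws(); manip.servo_line(pos(g,HOV),feed=.25); print("t",round(manip.get_t(),1)); return True
def park(): manip.move_joints([-1.379,0.628,0.038,1.517,-0.027,0.996,-0.02])
E
python3 - <<'E'
from h import *
T0,_=loctray(4); print(T0); np.save("T0.npy",T0)
p,e,S=locate("ell_pink_grip")
pick(p,0); print(np.round(manip.get_ee_pos(),4))
S=snap(); cv2.imwrite("pics/s1.png",S["side"][0]);cv2.imwrite("pics/t1.png",S["top"][0])
E
```

```text
tray ['top', 'side'] [0.5033 0.2818 0.2242] 0.05
tray ['top', 'side'] [0.5027 0.281  0.2148] 0.04
tray ['top', 'side'] [0.5023 0.2821 0.2186] 0.068
tray ['top', 'side'] [0.5026 0.2809 0.2025] 0.055
[0.50265397 0.28135646 0.21668753]
ell_pink_grip ['top', 'side'] [0.6221 0.0035 0.8737] 0.086
gap 0.014 0.0137 t 8.2
[0.621  0.0036 0.1987]
```

View pics/s1.png

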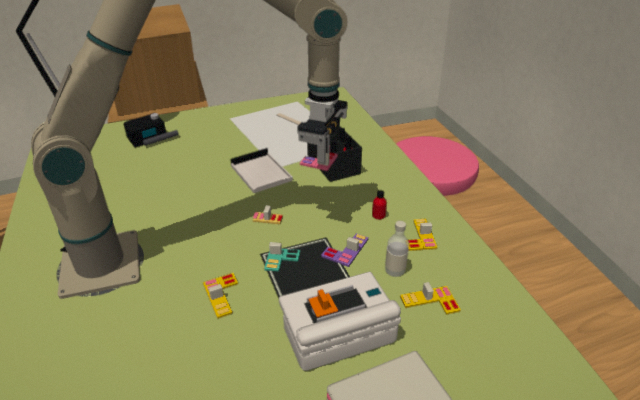

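The pink L is held level in the jaws (side view, about 318,160). The other plates haven't moved: cream (267,215), mint (280,256), lilac (347,246).

```bash
python3 - <<'E'
from h import *
T0=np.load("T0.npy")
print(put(comp(T0,LAY["ell_pink_grip"]),0))
park()
p,e,S=locate("ell_pink_grip",z0=.004)
print("pink in tray mm",np.round(inv(T0,p)*[1e3,1e3,1],2))
for c in S:
    im=S[c][0].copy(); 
    (x0,y0),(x1,y1)=((140,190),(260,290)) if c=="top" else ((215,130),(305,205))
    cv2.imwrite(f"pics/{c}2.png",cv2.resize(im[y0:y1,x0:x1],None,fx=6,fy=6,interpolation=cv2.INTER_CUBIC))
locate("ell_mint_grip",S=S)
E
```

```text
gap over 0.0138
F [-0.1 -0.4 -0.7] [0.475  0.2107 0.0324]
t 12.7
True
ell_pink_grip ['top', 'side'] [0.4748 0.2104 0.2212] 0.142
pink in tray mm [-42.5  -63.29   0.  ]
ell_mint_grip ['top', 'side'] [ 0.452  -0.11    4.2665] 0.097
```

View pics/top2.png

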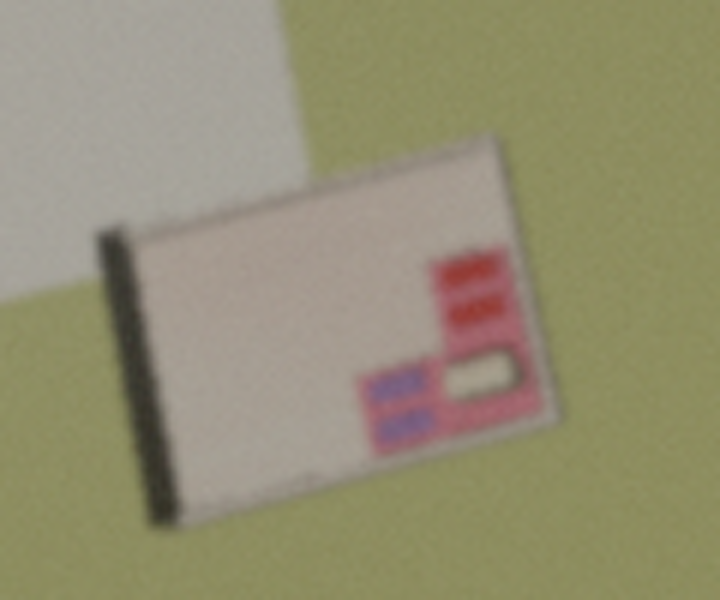

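View pics/side2.png

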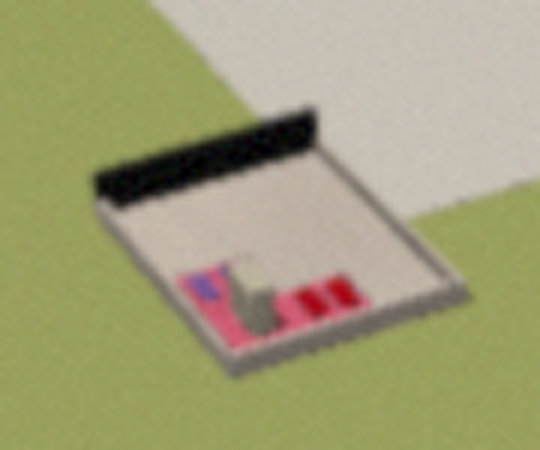

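Pink lies flat in its corner of the tray (top crop, about 460,360). Next are mint and lilac, with a check after each.

```bash
cat > go.py <<'E'
from h import *
import sys
T0=np.load("T0.npy"); KK=dict(ell_mint_grip=1,jay_lilac_grip=0,bar_cream_grip=0)
for n in sys.argv[1:]:
    p,e,S=locate(n)
    if p is None or e>.2: print("bad fit"); cv2.imwrite("pics/bad.png",S["top"][0]); break
    if pick(p,KK[n])<.010: print("missed"); park(); locate(n); break
    if not put(comp(T0,LAY[n]),KK[n]): print("dropped"); park(); locate(n); break
    park()
    p,e,S=locate(n,near=comp(T0,LAY[n]),z0=.004)
    r=inv(T0,p); print(n,"in tray",np.round(r*[1e3,1e3,1],2))
    if np.abs((r-LAY[n])[:2]).max()>.005: break
for c in S:
    im=S[c][0]
    (x0,y0),(x1,y1)=((140,190),(260,290)) if c=="top" else ((215,130),(305,205))
    cv2.imwrite(f"pics/{c}{sys.argv[1]}.png",cv2.resize(im[y0:y1,x0:x1],None,fx=6,fy=6,interpolation=cv2.INTER_CUBIC))
E
python3 go.py ell_mint_grip jay_lilac_grip
```

```text
ell_mint_grip ['top', 'side'] [ 0.4516 -0.1096  4.28  ] 0.098
gap 0.0135 0.0135 t 21.1
gap over 0.0138
F [-0.   0.3 -1.1] [0.548  0.2698 0.0324]
t 25.9
ell_mint_grip ['top', 'side'] [0.5479 0.2697 3.3671] 0.147
ell_mint_grip in tray [ 41.71 -21.09  -3.13]
jay_lilac_grip ['side'] [ 0.6141 -0.1194  7.0443] 0.081
gap 0.0137 0.0141 t 34.5
gap over 0.0139
F [-0.1  0.6 -1.3] [0.498  0.3017 0.0324]
t 39.5
jay_lilac_grip ['side'] [0.4954 0.305  0.2111] 0.3
jay_lilac_grip in tray [-1.960e+00  2.466e+01 -1.000e-02]
```

View pics/topell_mint_grip.png

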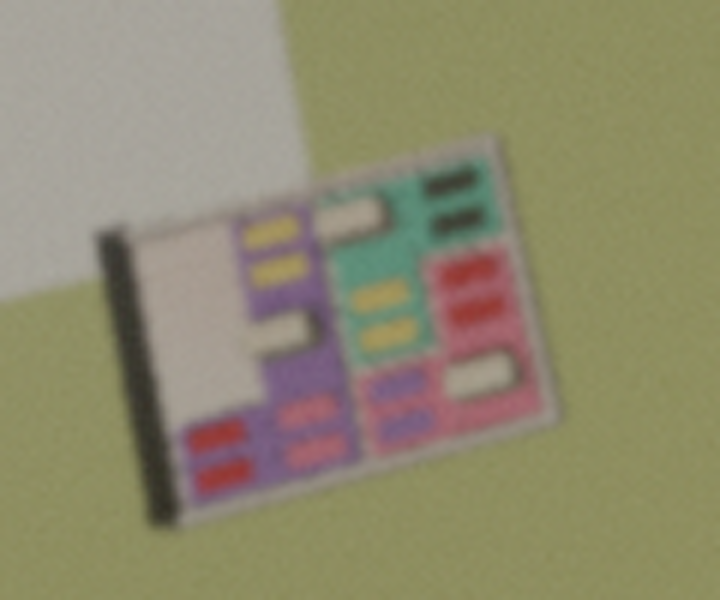

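View pics/sideell_mint_grip.png

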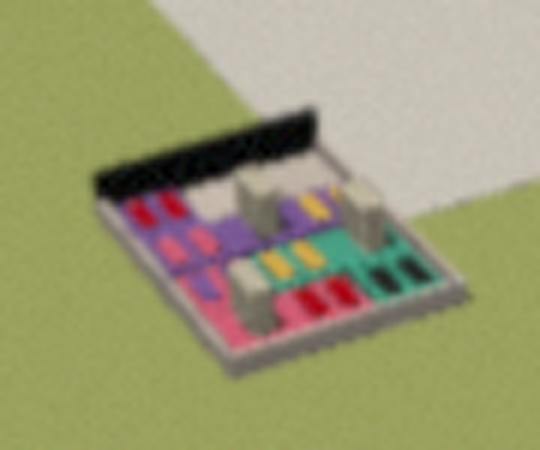

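The lilac plate had been knocked about 4 cm, and it was found again before the grasp. Pink, mint and lilac now lie flat side by side, with the cream slot still free at the top crop's (200,320).

```bash
python3 go.py bar_cream_grip
```

```text
bar_cream_grip ['top', 'side'] [0.4687 0.0423 2.6376] 0.533
bad fit
```

View pics/topbar_cream_grip.png

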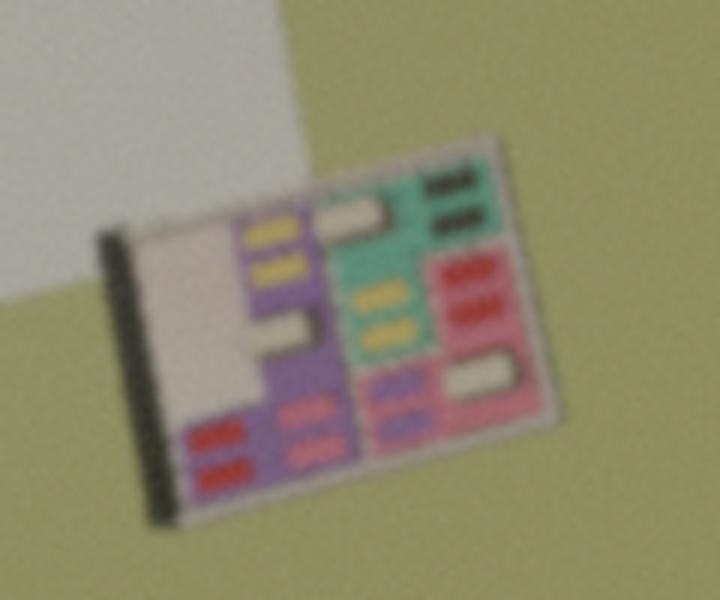

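View pics/sidebar_cream_grip.png

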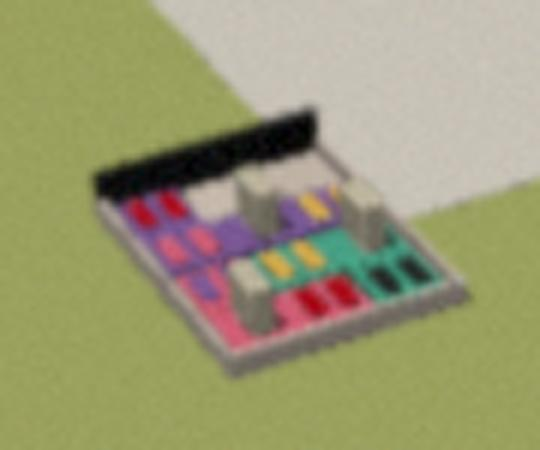

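```bash
sed -i 's/f>.3 and (best is None or f>best\[0\]): best=(f,m)/f>.2 and m.sum()<(480 if "cream" in n else 2500):\n            sc=r["p"] if "cream" in n else f\n            if best is None or sc>best[0]: best=(sc,m)/' h.py; python3 go.py bar_cream_grip
```

```text
bar_cream_grip ['top', 'side'] [0.4666 0.0431 2.6521] 0.085
gap 0.014 0.0139 t 47.4
gap over 0.014
F [ 0.7 -0.   0. ] [0.5095 0.3473 0.0324]
t 52.9
bar_cream_grip ['top', 'side'] [0.5096 0.3448 3.3446] 0.568
bar_cream_grip in tray [20.46 60.43  3.13]
```

View pics/topbar_cream_grip.png

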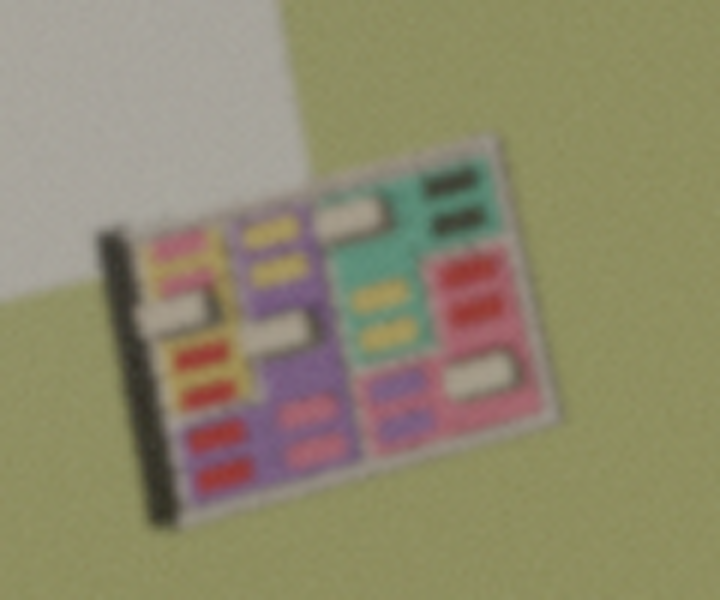

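View pics/sidebar_cream_grip.png

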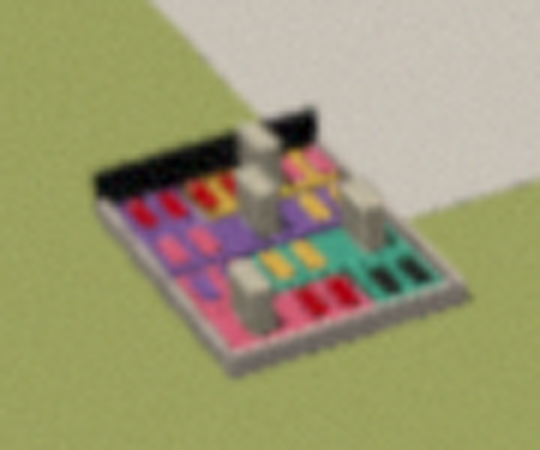

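All four plates look flat and side by side in both views; the bad score for cream came from a wrong mask. I'll check their heights with the depth image and measure the pad.

```bash
cat >> h.py <<'E'
def heights(T0,S):
    d=np.mean([vision.capture("top")[1] for _ in range(4)],0); m=CM["top"]
    for n,l in LAY.items():
        for b,zz in zip(SH[n],(12,12,42)):
            if b[:,2].max()>.03: continue
            lo,hi=b.min(0),b.max(0); o=[]
            for fx in np.linspace(.15,.85,5):
                for fy in np.linspace(.15,.85,5):
                    lx,ly=lo[0]+fx*(hi[0]-lo[0]),lo[1]+fy*(hi[1]-lo[1])
                    if abs(lx)<.012 and abs(ly)<.03: continue
                    g=comp(comp(T0,l),(lx,ly,0)); u,v=np.round(proj("top",[g[0],g[1],.012])[0]).astype(int)
                    nrm=cv2.undistortPoints(np.array([[[u,v]]],float),m["K"],m["D"]).reshape(2)
                    X=m["eye"]+m["R"]@(np.r_[nrm,1]*d[v,u]); o.append((lx,ly,X[2]*1e3))
            o=np.array(o); A=np.c_[o[:,:2],np.ones(len(o))]; s=np.linalg.lstsq(A,o[:,2],rcond=None)[0]
            print(n,"z med",round(np.median(o[:,2]),1),"tilt",np.round(s[:2]/1e3,3))
def pad(im):
    hsv=cv2.cvtColor(im,cv2.COLOR_BGR2HSV)
    m=np.zeros((400,640),bool); r=(slice(190,275),slice(322,425)); m[r]=((hsv[...,2]<75)|(hsv[...,1]<55))[r]
    k=cv2.morphologyEx(m.astype(np.uint8),cv2.MORPH_OPEN,np.ones((3,3)));nl,lab,st,_=cv2.connectedComponentsWithStats(k)
    m=lab==1+np.argmax(st[1:,4]); return m
E
python3 - <<'E'
from h import *
T0=np.load("T0.npy"); S=snap(); heights(T0,S)
m=pad(S["top"][0]); 
p,e=fit(PADB,{"top":m},[(.51,-.21,.04)]); print("pad",p,e); np.save("pad.npy",p)
im=S["top"][0].copy(); im[m]=im[m]//2+[60,60,0]; overlay(im,"top",PADB,p); overlay(im,"top",[box(-85,85,-110,110,0,.01)],p,col=(255,0,255))
cv2.imwrite("pics/pad.png",cv2.resize(im[170:290,300:500],None,fx=4,fy=4,interpolation=cv2.INTER_CUBIC))
E
```

```text
ell_pink_grip z med 14.3 tilt [0.098 0.015]
ell_pink_grip z med 15.3 tilt [-0.799 -1.226]
ell_mint_grip z med 14.9 tilt [0.03  0.012]
ell_mint_grip z med 15.2 tilt [1.688 1.727]
jay_lilac_grip z med 13.5 tilt [0.001 0.002]
jay_lilac_grip z med 14.1 tilt [0.045 0.026]
bar_cream_grip z med 14.3 tilt [-0.379  1.989]
pad [ 0.51329222 -0.20973612  0.04845633] 0.05557517296816237
```

View pics/pad.png

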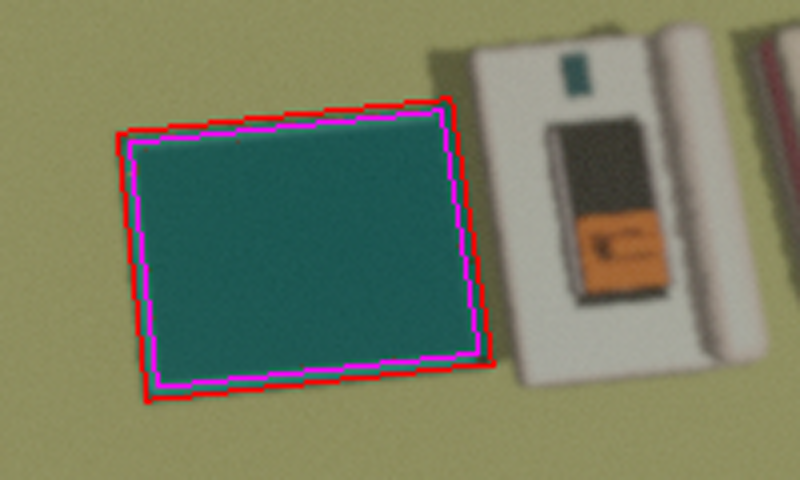

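```bash
cat > push.py <<'E'
from h import *
import sys
def push(T0,P1,stop,feed=.09,h=.17,off=.101,z=.02,n=9,back=.035):
    hd=lambda a:np.array([np.sin(a),-np.cos(a)])
    L=np.linalg.norm(P1[:2]-T0[:2]); h=min(h,L/3)
    b=[T0[:2],T0[:2]+h*hd(T0[2]),P1[:2]-h*hd(P1[2]),P1[:2]]
    def pose(s):
        q=(1-s)**3*b[0]+3*s*(1-s)**2*b[1]+3*s*s*(1-s)*b[2]+s**3*b[3]
        d=3*((1-s)**2*(b[1]-b[0])+2*s*(1-s)*(b[2]-b[1])+s*s*(b[3]-b[2])); return np.array([q[0],q[1],np.arctan2(d[0],-d[1])])
    poses=[pose(s) for s in np.linspace(0,1,n+1)]
    tcp=lambda p,o: comp(p,(0,o,0))
    for k in(0,1):
        qs=[manip.inverse_kinematics(pos(tcp(p,off),z),quat(p[2]+k*np.pi)) for p in poses]
        print(k,[None if q is None else round(float(q[6]),2) for q in qs])
        if all(q is not None and abs(q[6])<2.5 for q in qs): break
    s=tcp(T0,off+back); q=quat(T0[2]+k*np.pi)
    manip.move_to(pos(s,.15),q); manip.servo_line(pos(s,z),feed=.2)
    for p in poses:
        t=tcp(p,off); 
        d=np.linalg.norm(p[:2]-P1[:2])
        if d<stop: # end exactly `stop` short
            t=tcp(P1,off+stop)
            manip.servo_line(pos(t,z),feed=.05,attitude=quat(P1[2]+k*np.pi)); break
        manip.servo_line(pos(t,z),feed=feed,attitude=quat(p[2]+k*np.pi))
    print("F",np.round(manip.get_contact_force(),1),"t",round(manip.get_t(),1))
    e=manip.get_ee_pos(); a=P1[2]
    manip.servo_line([e[0]-.03*np.sin(a),e[1]+.03*np.cos(a),z],feed=.1)
    e=manip.get_ee_pos(); manip.servo_line([e[0],e[1],.2],feed=.3); park()
if __name__=="__main__":
    push(np.load("T0.npy"),np.load("pad.npy"),.03)
    T1,S=loctray(3); print(T1, "in pad",inv(np.load("pad.npy"),T1)); np.save("T1.npy",T1)
    for c in S: cv2.imwrite(f"pics/{c}p.png",S[c][0])
    im=S["top"][0].copy(); overlay(im,"top",T,T1); overlay(im,"top",PADB,np.load("pad.npy"),col=(255,0,0))
    cv2.imwrite("pics/tp.png",cv2.resize(im[170:290,300:500],None,fx=4,fy=4,interpolation=cv2.INTER_CUBIC))
E
python3 push.py
```

```text
0 [-0.28, -0.26, -0.18, -0.08, 0.01, 0.09, 0.17, 0.24, 0.31, 0.41]
F [-0.3  3.2  1. ] t 64.5
  return _methods._mean(a, axis=axis, dtype=dtype,
  ret = ret.dtype.type(ret / rcount)
Traceback (most recent call last):
  File "push.py", line 31, in <module>
    T1,S=loctray(3); print(T1, "in pad",inv(np.load("pad.npy"),T1)); np.save("T1.npy",T1)
                                        ~~~^^^^^^^^^^^^^^^^^^^^^^^
  File "h.py", line 63, in inv
    c,s=np.cos(t[2]),np.sin(t[2]); d=np.array(g[:2])-t[:2]; return np.array([c*d[0]+s*d[1],-s*d[0]+c*d[1],(g[2]-t[2]+np.pi)%(2*np.pi)-np.pi])
                                              ~^^^^
IndexError: invalid index to scalar variable.
```

```bash
python3 - <<'E'
from h import *
S=snap()
for c in S:
    print(c,[(round(r["p"],2),r["bbox"],int(r["pixels"].sum())) for r in vision.cut_out("tray",c)])
pd=np.load("pad.npy")
im=S["top"][0].copy(); np.save("lasttop.npy",im)
cv2.imwrite("pics/tp.png",cv2.resize(im[170:290,300:500],None,fx=4,fy=4,interpolation=cv2.INTER_CUBIC))
cv2.imwrite("pics/sp.png",cv2.resize(S["side"][0][190:350,225:425],None,fx=3.7,fy=3.7,interpolation=cv2.INTER_CUBIC))
E
```

```text
top [(0.68, [328.9, 201.6, 402.4, 259.4], 802)]
side [(0.96, [267.5, 231.2, 341.4, 292.9], 659)]
```

View pics/tp.png

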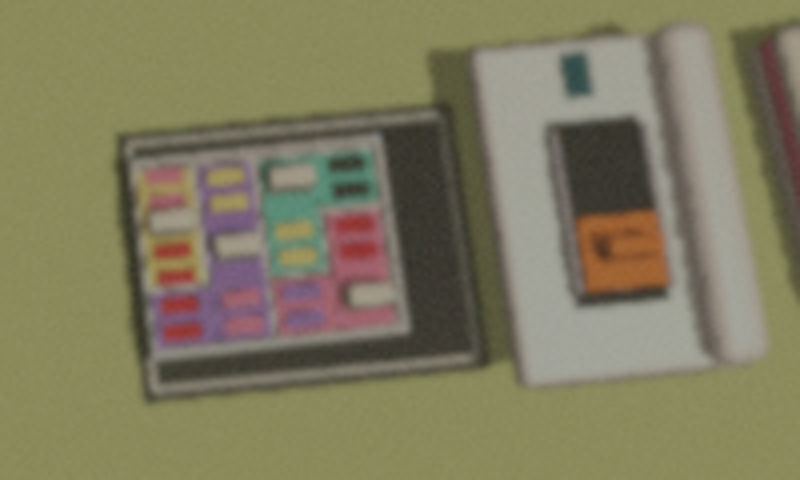

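View pics/sp.png

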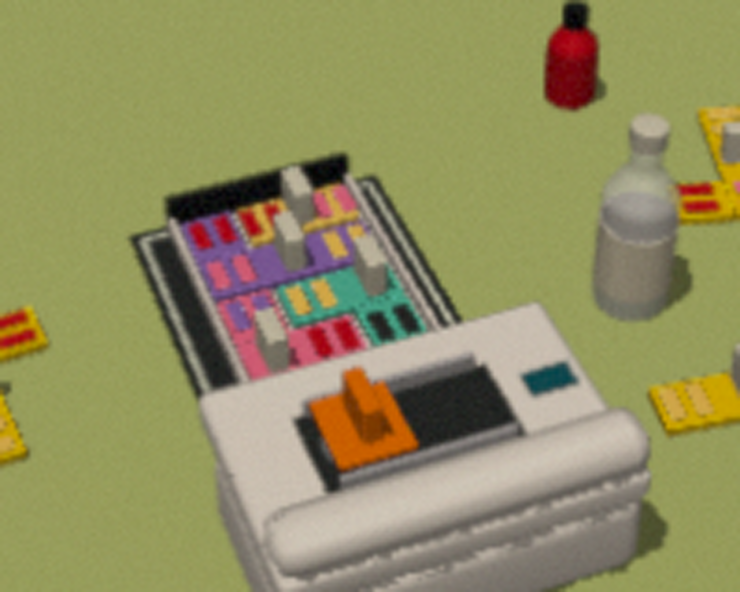

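```bash
cat >> h.py <<'E'
def loctray2(k=3):
    ps=[]
    for _ in range(k):
        im,_d=vision.capture("top")
        r=vision.cut_out("tray","top")
        if not r: continue
        m=r[0]["pixels"].astype(np.uint8); ys,xs=np.nonzero(m)
        hull=cv2.convexHull(np.c_[xs,ys].astype(np.int32)); mm=np.zeros((400,640),np.uint8); cv2.fillConvexPoly(mm,hull,1)
        c0=onplane("top",[[xs.mean(),ys.mean()]],.008)[0]
        p,e=fit(T,{"top":mm>0},[(c0[0],c0[1],.05)]); print("tray",np.round(p,4),round(e,3)); ps.append(p)
    return np.median(ps,0),im
E
python3 - <<'E'
from h import *
t,im=loctray2(); pd=np.load("pad.npy"); print(t,"in pad",np.round(inv(pd,t),4)); np.save("T1.npy",t)
im=im.copy(); overlay(im,"top",T,t); overlay(im,"top",[box(-85,85,-110,110,0,.01)],pd,col=(255,0,255))
cv2.imwrite("pics/tp2.png",cv2.resize(im[170:290,300:500],None,fx=4,fy=4,interpolation=cv2.INTER_CUBIC))
E
```

```text
tray [ 0.5139 -0.1817  0.0469] 0.04
tray [ 0.5144 -0.1817  0.0438] 0.035
tray [ 0.5142 -0.1822  0.0522] 0.026
[ 0.51415411 -0.18169627  0.04689428] in pad [ 0.0022  0.028  -0.0016]
```

View pics/tp2.png

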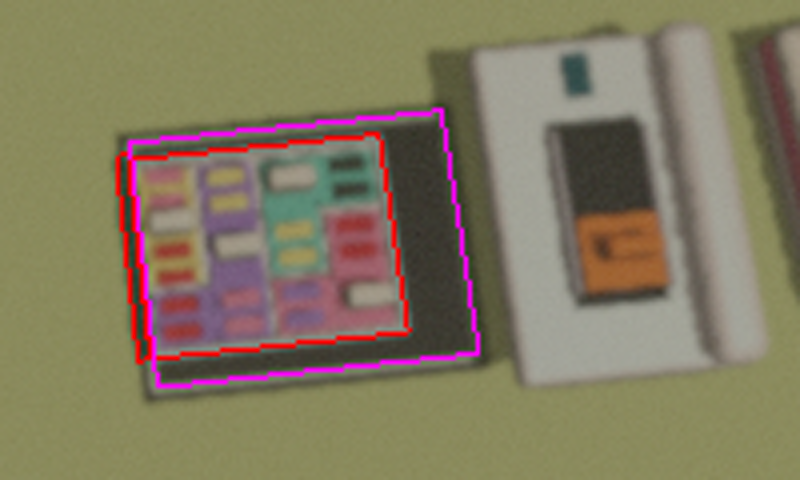

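The tray is square on the pad and 28 mm short along its axis. One straight final push should finish it.

```bash
python3 - <<'E'
from push import push
from h import *
t=np.load("T1.npy"); pd=np.load("pad.npy")
tgt=comp(pd,(.0022,.002,0))
push(t,tgt,0.,feed=.06,n=2)
t,im=loctray2(); print("in pad",np.round(inv(pd,t),4)); np.save("T2.npy",t)
S=snap(); heights(t,S)
for n in("lock_tab",):
    for c in("top","side"): print(n,c,[(round(r["p"],2),r["bbox"]) for r in vision.cut_out(n,c)])
im=im.copy(); overlay(im,"top",T,t); overlay(im,"top",[box(-85,85,-110,110,0,.01)],pd,col=(255,0,255))
# expected lamp geometry
cv2.imwrite("pics/tp3.png",cv2.resize(im[170:290,300:500],None,fx=4,fy=4,interpolation=cv2.INTER_CUBIC))
cv2.imwrite("pics/sp3.png",cv2.resize(S["side"][0][210:370,240:420],None,fx=4,fy=3.7,interpolation=cv2.INTER_CUBIC))
E
```

```text
0 [0.36, 0.39, 0.41]
F [-0.   1.1  1.3] t 74.5
tray [ 0.5148 -0.2111  0.0455] 0.057
tray [ 0.5152 -0.2116  0.0409] 0.038
tray [ 0.515  -0.2112  0.0447] 0.03
in pad [ 0.0017 -0.0015 -0.0037]
ell_pink_grip z med 14.8 tilt [0.076 0.011]
ell_pink_grip z med 14.8 tilt [-0.025  0.078]
ell_mint_grip z med 14.7 tilt [0.076 0.065]
ell_mint_grip z med 14.9 tilt [0.015 0.048]
jay_lilac_grip z med 13.3 tilt [0.005 0.002]
jay_lilac_grip z med 14.3 tilt [-0.015  0.034]
bar_cream_grip z med 13.9 tilt [0.029 0.   ]
lock_tab top [(0.8, [443.2, 223.3, 466.0, 239.2])]
lock_tab side [(0.89, [310.1, 290.0, 337.6, 313.9])]
```

View pics/tp3.png

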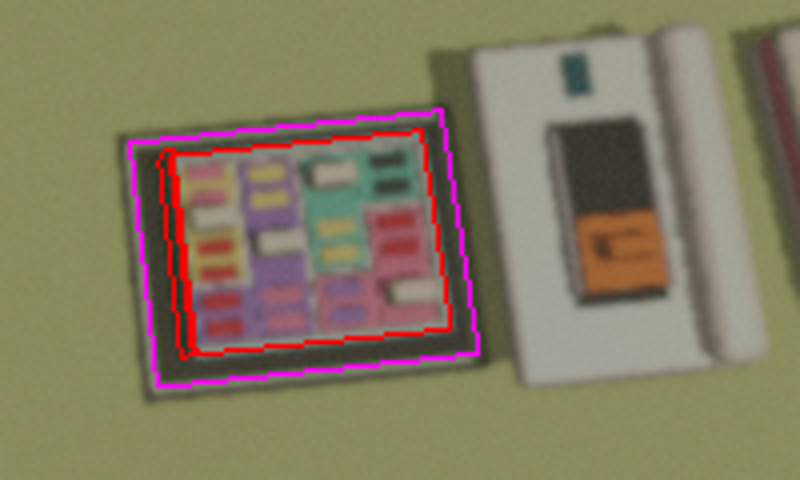

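View pics/sp3.png

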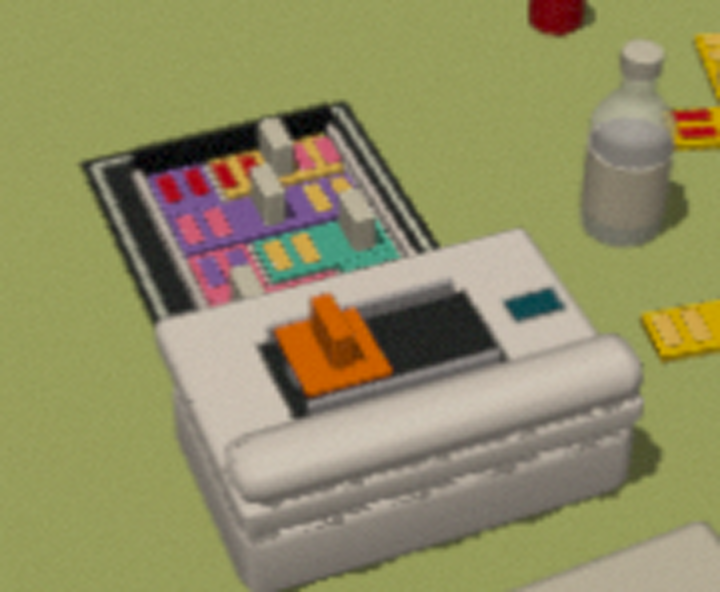

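```bash
python3 - <<'E'
from h import *
pd=np.load("pad.npy")
M={};D={}
for c in("top","side"):
    im,d=vision.capture(c); d=np.median([d]+[vision.capture(c)[1] for _ in range(3)],0)
    hsv=cv2.cvtColor(im,cv2.COLOR_BGR2HSV); m=cv2.inRange(hsv,(4,150,80),(18,255,255))>0
    r=vision.cut_out("lock_tab",c)[0]; m2=r["pixels"]; M[c]=m2
    ys,xs=np.nonzero(m2&(d>0)); nn=cv2.undistortPoints(np.c_[xs,ys].astype(float).reshape(-1,1,2),CM[c]["K"],CM[c]["D"]).reshape(-1,2)
    X=CM[c]["eye"]+(np.c_[nn,np.ones(len(nn))]*d[ys,xs][:,None])@CM[c]["R"].T
    print(c,len(X),"z pct",np.round(np.percentile(X[:,2],[2,10,30,50,70,85,92,97,99]),4))
    for lo,hi in((.09,.106),(.112,.14)):
        s=X[(X[:,2]>lo)&(X[:,2]<hi)]; 
        if len(s): print(lo,len(s),np.round(s.mean(0),4), "pad frame", np.round(inv(pd,(np.median(s[:,0]),np.median(s[:,1]),0))[:2],4), np.round(s.min(0),3),np.round(s.max(0),3))
for zp in(.096,.1,.104):
    TB=[box(-23,23,-26,26,zp*1e3-4,zp*1e3),box(-6,6,-17,17,zp*1e3,zp*1e3+28)]
    for k in(("top","side"),("top",),("side",)):
        p,e=fit(TB,{c:M[c] for c in k},[(.5,-.38,.048)]); print(zp,k,np.round(p,4),round(e,3),"pad",np.round(inv(pd,p),4))
E
```

```text
top 372 z pct [0.0993 0.1009 0.1017 0.1024 0.1034 0.1282 0.1295 0.1306 0.1315]
0.09 283 [ 0.4843 -0.391   0.102 ] pad frame [-0.0421 -0.1785] [ 0.462 -0.422  0.096] [ 0.509 -0.368  0.105]
0.112 81 [ 0.4848 -0.3915  0.1275] pad frame [-0.0373 -0.1794] [ 0.479 -0.409  0.114] [ 0.492 -0.378  0.132]
side 513 z pct [0.0846 0.0977 0.0996 0.1004 0.1019 0.124  0.1275 0.1281 0.1287]
0.09 345 [ 0.4825 -0.3988  0.1   ] pad frame [-0.0442 -0.1897] [ 0.46  -0.421  0.094] [ 0.508 -0.362  0.105]
0.112 116 [ 0.4827 -0.3987  0.1243] pad frame [-0.0404 -0.1886] [ 0.478 -0.413  0.112] [ 0.49  -0.378  0.129]
0.096 ('top', 'side') [ 0.4859 -0.3935  0.0627] 0.126 pad [-0.0362 -0.1822  0.0142]
0.096 ('top',) [ 0.4865 -0.3963  0.0531] 0.1 pad [-0.0357 -0.185   0.0046]
0.096 ('side',) [ 0.4854 -0.3913  0.082 ] 0.073 pad [-0.0367 -0.18    0.0335]
0.1 ('top', 'side') [ 0.4855 -0.3943  0.0747] 0.098 pad [-0.0367 -0.183   0.0262]
0.1 ('top',) [ 0.486  -0.3949  0.0448] 0.105 pad [-0.0362 -0.1837 -0.0036]
0.1 ('side',) [ 0.4843 -0.3944  0.0674] 0.074 pad [-0.0379 -0.1831  0.0189]
0.104 ('top', 'side') [ 0.4845 -0.3953  0.0619] 0.146 pad [-0.0378 -0.184   0.0135]
0.104 ('top',) [ 0.4853 -0.3935  0.0487] 0.11 pad [-0.0369 -0.1822  0.0003]
0.104 ('side',) [ 0.4845 -0.3986  0.1027] 0.099 pad [-0.0379 -0.1873  0.0543]
```

```bash
cat >> h.py <<'E'
def slide(p,yaw,dist,z=.119):
    d=np.array([np.cos(yaw),np.sin(yaw)])
    k=0
    manip.move_to(pos(p,.22),quat(yaw+k*np.pi)); manip.servo_line(pos(p,.15),feed=.2); manip.servo_line(pos(p,z),feed=.06)
    print("F",np.round(manip.get_contact_force(),1))
    manip.gripper_close(); print("gap",round(manip.get_finger_gap(),4),"F",np.round(manip.get_contact_force(),1))
    e=np.array(p[:2])+dist*d
    manip.servo_line(pos(e,z),feed=.05); print("F end",np.round(manip.get_contact_force(),1),"gap",round(manip.get_finger_gap(),4),np.round(manip.get_ee_pos(),4))
    manip.open_jaws(); manip.servo_line(pos(e,.22),feed=.2); print("t",manip.get_t())
E
python3 - <<'E'
from h import *
print([manip.inverse_kinematics([.485,-.394,.119],quat(.048+k*np.pi)) for k in(0,1)])
slide((.485,-.394),.048,.0505)
park()
for c in("top","side"):
    im,_=vision.capture(c)
    print([(round(r["p"],2),np.round(r["bbox"]),int(r["pixels"].sum())) for r in vision.cut_out("start_button",c)])
    cv2.imwrite(f"pics/{c}b.png",cv2.resize(im[170:290,400:500] if c=="top" else im[270:370,270:420],None,fx=5,fy=5,interpolation=cv2.INTER_CUBIC))
    hsv=cv2.cvtColor(im,cv2.COLOR_BGR2HSV); g=cv2.inRange(hsv,(45,90,50),(85,255,255)); r=np.zeros_like(g); 
    if c=="top": r[190:270,425:480]=1
    else: r[280:340,290:400]=1
    ys,xs=np.nonzero(g*r); print(c,len(xs),xs.mean() if len(xs) else 0,ys.mean() if len(xs) else 0, onplane(c,[[xs.mean(),ys.mean()]],.093)[0] if len(xs) else 0)
E
```

```text
[array([ 0.30781917,  0.78076938,  0.56517778,  1.69389777, -0.53778343,
        0.82697378,  1.16290783]), array([ 0.06253828,  1.02104605,  1.14224875,  1.70086761, -1.0239793 ,
        1.13834767, -1.5758162 ])]
F [ 0.1 -0.3 -1. ]
gap 0.0115 F [ 0.1  0.5 -0.5]
F end [-5.3 -0.3  0.9] gap 0.0119 [ 0.5339 -0.3919  0.119 ]
t 88.8917
[(0.68, array([455., 230., 461., 241.]), 87), (0.62, array([441., 205., 462., 222.]), 373), (0.2, array([374., 207., 402., 240.]), 575)]
top 82 453.8048780487805 233.5 [ 0.48356663 -0.39319766  0.093     ]
[(0.59, array([318., 304., 329., 311.]), 98)]
side 210 320.7857142857143 298.6904761904762 [ 0.48762083 -0.37300513  0.093     ]
```

View pics/topb.png

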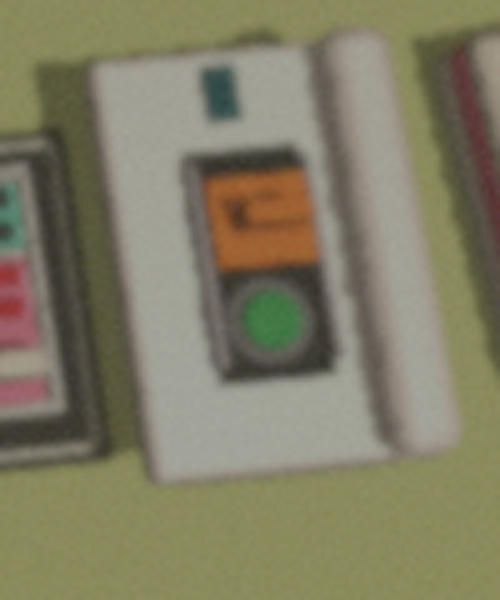

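View pics/sideb.png

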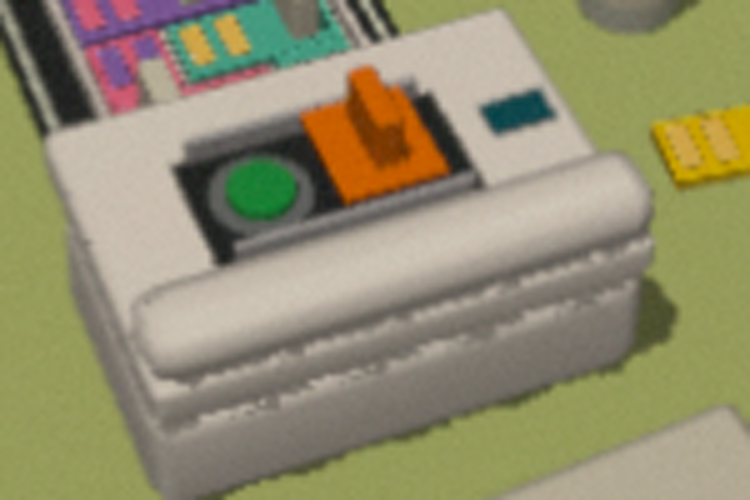

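The tab is fully aside: the stop pushed back with 5 N, and the green button is uncovered at top crop (272,318), which is about (0.484, -0.393) m. Now I'll press it and slide the tab back.

```bash
python3 - <<'E'
from h import *
p=(.484,-.393)
manip.move_to(pos(p,.22),quat(.048)); manip.gripper_close()
manip.servo_line(pos(p,.12),feed=.2)
f0=manip.get_contact_force(); print(np.round(f0,1))
for z in(.109,.107,.105,.103,.102,.1015,.101,.1005,.100):
    manip.servo_line(pos(p,z),feed=.03); manip.dwell(.1); f=manip.get_contact_force()-f0; print(z,np.round(f,1),round(manip.get_ee_pos()[2],4))
    if f[2]>9: break
manip.dwell(.2)
manip.servo_line(pos(p,.22),feed=.15); manip.open_jaws(); print(manip.get_t())
E
```

```text
[ 0.4 -0.3  1.2]
0.109 [-0.1  0.1 -1. ] 0.1092
0.107 [-1.1  0.6 -0.2] 0.1071
0.105 [0.4 0.3 1.9] 0.1052
0.103 [-0.5  0.5  2.8] 0.1032
0.102 [-0.1  0.   3.8] 0.1023
0.1015 [-0.7  1.7  6.2] 0.1022
0.101 [-0.9  1.1  8.5] 0.1022
0.1005 [-1.6  1.5 11.7] 0.102
104.3083
```

The button bottomed out: about 4 N through its travel, then a hard stop. Next I'll slide the tab back.

```bash
python3 - <<'E'
from h import *
slide((.5340,-.3917),.048,-.0510)
park()
t,im=loctray2(); pd=np.load("pad.npy"); print("in pad",np.round(inv(pd,t),4)); S=snap(); heights(t,S)
for n in("lock_tab","caddy","polish","lotion"):
    for c in("top","side"):
        vision.capture(c); print(n,c,[(round(r["p"],2),np.round(r["bbox"]).tolist()) for r in vision.cut_out(n,c)[:1]])
cv2.imwrite("pics/te.png",cv2.resize(S["top"][0][170:290,300:500],None,fx=4,fy=4,interpolation=cv2.INTER_CUBIC))
cv2.imwrite("pics/se.png",cv2.resize(S["side"][0][210:370,240:420],None,fx=4,fy=3.7,interpolation=cv2.INTER_CUBIC))
E
```

```text
F [ 0.  -0.3  0.7]
gap 0.0118 F [-0.5  0.4 -0.9]
F end [3.4 0.8 0.2] gap 0.0118 [ 0.4837 -0.3938  0.119 ]
t 110.15
tray [ 0.5147 -0.2108  0.0498] 0.024
tray [ 0.5148 -0.2115  0.0427] 0.034
tray [ 0.5149 -0.2115  0.0498] 0.035
in pad [ 0.0014 -0.0018  0.0014]
ell_pink_grip z med 14.3 tilt [ 0.034 -0.047]
ell_pink_grip z med 14.6 tilt [0.    0.022]
ell_mint_grip z med 14.0 tilt [0.093 0.042]
ell_mint_grip z med 15.2 tilt [0.033 0.011]
jay_lilac_grip z med 13.2 tilt [ 0.01  -0.001]
jay_lilac_grip z med 14.8 tilt [-1.606 -1.413]
bar_cream_grip z med 13.6 tilt [ 0.005 -0.006]
lock_tab top [(0.61, [443.0, 222.0, 467.0, 244.0])]
lock_tab side [(0.94, [307.0, 290.0, 335.0, 315.0])]
caddy top []
caddy side [(0.75, [307.0, 121.0, 361.0, 181.0])]
polish top [(0.5, [303.0, 133.0, 317.0, 154.0])]
polish side [(0.89, [372.0, 192.0, 385.0, 219.0])]
lotion top [(0.68, [379.0, 136.0, 404.0, 166.0])]
lotion side [(0.68, [382.0, 220.0, 406.0, 276.0])]
```

View pics/te.png

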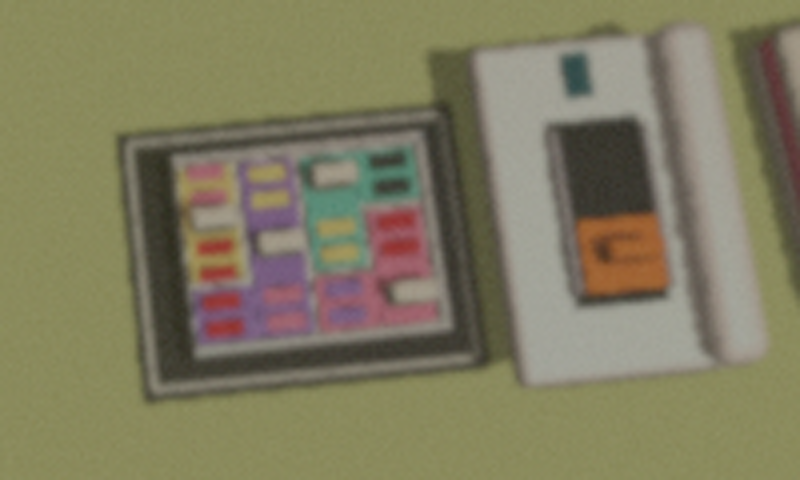

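View pics/se.png

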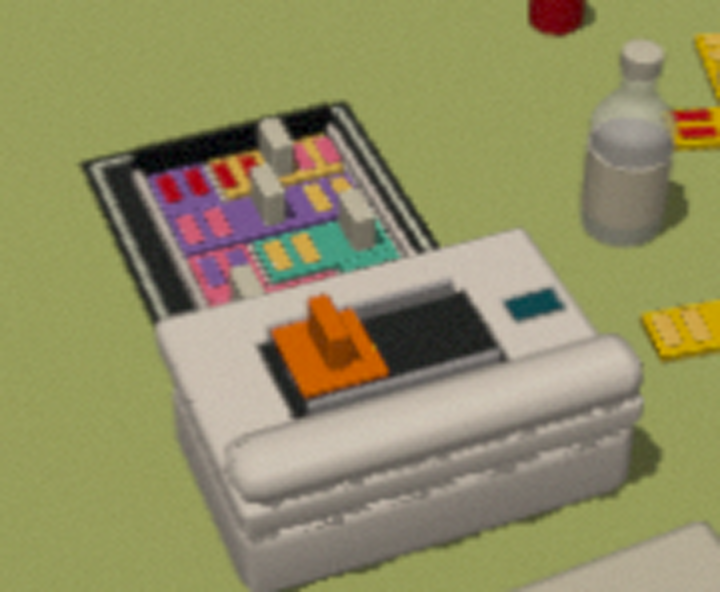

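```bash
python3 - <<'E'
from rig import manip
print(manip.get_t(), manip.get_contact_force()); print(manip.job_done())
E
```

```text
115.275 [-0.46325233  0.05053088  0.51519342]
the job is handed in; nothing more can be done
None
```

I handed the job in at 115 s of the 210 s limit. My last checks found nothing out of place, though a few were weak (below).

**What I did**
- **Plates:** All four were on the table, and I laid them flat in the tray in the suggested layout. The lilac plate was knocked about 4 cm during the run, so I found it again before picking it up. The three yellow look-alikes were left alone.
- **Tray:** I pushed it by the black end wall in two stages. It was never gripped or lifted.
- **Lock and button:** I slid the tab about 50 mm to its stop and pressed the button until it bottomed out. Then I slid the tab back about 50 mm to the locked stop.

**Last checks**
- **Tray position:** It sits about 2 mm and under 0.01 rad from the pad's centre and axis, against limits of 22 mm and 0.16 rad.
- **Plate heights:** Top-camera heights are 13–15 mm across all four plates. That is about 2 mm above the 12 mm I expected, but it is alike for all, so none is resting on another.
- **Bystanders:** The caddy and both bottles show within a few pixels of where they were at the start. The parked arm reads no contact.

**Checks that failed or disagreed**
- **Cream plate:** The network's fits failed before its pick and after its placing, because it used a wrong mask. I re-measured it for the pick and judged the placing by eye and depth.
- **Lilac plate:** It was measured with the side camera only, and its fit after placing was poor.
- **Plate tilt:** A few tilt values from depth were unusable (1.6 on part of the lilac plate in the last check), which I put down to outlier depth readings.
- **Caddy:** The top camera missed it at the end; only the side view confirmed it.
- **Button:** I could not see it come back up under the tab; the tab slid back over it freely.

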